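# Set the parts cleaner's programme dial and time fader

## Task

Set the watch-parts cleaner up for the next batch: first turn the big programme selector on the white control desk clockwise until its white pointer rests at the green dot. Then slide the time fader until its white line stands level with the green line beside the track. Let go of both and leave everything else on the bench where it is.

Things in the scene. Friction and masses are not known exactly. Their poses are not given: they have to be found in the camera images.
- desk: Fixed control desk of a parts cleaner: white box 260 (x) x 380 (y) x 80 mm high, level grey deck. Origin: centre of its underside, on the table. Its +x points away from the robot, +y to the robot's left, within 0.3 rad. The selector's axis stands at (-30, +85) mm on the deck, the fader's track is centred at (-20, -95) mm
- programme (a joint): Angle of the selector, rad, growing clockwise seen from above; stops just past 0 and 5.236. At 0 the pointer aims 150 degrees anticlockwise from the desk's +x. Detent every 30 degrees (0.524 rad); between two it springs to the nearer. Leaving a detent takes about 0.15 N m: grip with 30 N or more. Starts in the first or second detent; the turn to the green dot takes more than one grasp
- dial_grip (a point): On the selector's vertical axis, 116 mm above the table: where the TCP grips the bar. The selector is a black disc 72 mm across, 12 mm high, its underside 82 mm above the table, with an upright black bar across it: 72 mm long (this point's x axis), 16 mm thick, top 130 mm above the table. The bar's +x end, white-tipped and white-striped, is the pointer
- pointer (a point): Point 60 mm from the selector's axis, out along the white pointer end, turning with it, 82 mm above the table: it lies over a dot's centre when the pointer aims at that dot
- green_dot: Flat green disc, 18 mm across, on the dial's rim 60 mm from the selector's axis, exactly at one of the detents 3.142, 3.665, 4.189 or 4.712 rad. Red, yellow and blue dots of the same size mark the other three. Origin: its centre
- fader (a joint): Position of the time fader, m: 0 at the end of its track near the robot, 0.12 at the far end. It slides along the desk's x axis with about 2.5 N of friction and stays where it is left; no detents
- fader_grip (a point): Centre of the fader's grip, 24 mm above its underside (116.5 mm above the table), where the TCP should grip it. The grip is an upright black plate 14 mm thick along the track (x), 60 mm wide across it (y), its top 133 mm above the table, with a white line across the middle of its top and down its side
- green_line: Flat green line, 6 mm (x, along the track) by 28 mm (y), on the deck beside the fader's track, on the selector's side; an orange line lies nearer the other end of the track. Origin: its centre; x axis along the track. Fader set right: the fader's white line stands level with this line
- loupe: Bystander, loose: black eyeglass loupe standing at the desk's left, 36 mm across, 50 mm high. Leave it alone
- oil_jar: Bystander, loose: small jar left of the desk, 48 mm across, 60 mm high. Leave it alone
- driver: Bystander, loose: screwdriver 140 mm long lying right of the desk. Leave it alone
- dust_brush: Bystander, loose: brush 160 mm long lying right of the desk. Leave it alone
- brass_pot: Bystander, loose: brass pot on the desk's deck behind the controls, 36 mm across, 26 mm high. Leave it alone
- red_tray: Bystander, loose: open red tray 110 x 150 x 30 mm, far left. Leave it alone
- glass_dish: Bystander, loose: glass bowl 80 mm across, 30 mm high, far right. Leave it alone

How it is judged:
By the outcome, as a careful person would: the job done as asked, in the order asked, and still so for the second after the job is handed in, with the robot touching nothing.
It also fails if it takes over 70 s, if anything falls off the work surface, if the arm or the gripper's body presses on something with over 40 N, if the wrist force passes 120 N, or if a joint passes its speed limit or range.

## Robot

A 6-joint arm with a two-finger parallel gripper is mounted at the origin on the work surface. World frame = base frame: x ahead of the robot, y to its left, z up, the work surface at z = 0. Lengths are in mm, angles in rad, forces in N, time in s.
With the tool pointing down it reaches from about 400 to 925 mm from the base axis. Payload 12.5 kg.
Tool frame: the origin (TCP) lies between the finger pads, 19 mm behind the fingertips; this is the grasp point; z points along the fingers, y is the line along which they close (so a half turn about z gives the same grasp; the last joint's range is limited). The gripper opens to 95 mm and grips with 3 to 60 N. Pads are 20 mm wide; open, the fingers measure 119 mm over their backs; the gripper's body (75 mm by 180 mm) begins 59 mm behind the grasp point.
Start: joints at [1.145, 0.491, 1.559, -0, 1.092, -0.106], TCP at [196.468, 593.334, 233.461] pointing down, gripper open.
Joint ranges: [-3.1, 3.1], [-0.84, 2.19], [0.05, 2.79], [-1.13, 4.28], [0.06, 2.93], [-2.69, 2.69]. Speed limits (rad/s): [2.22, 2.22, 2.79, 3.14, 3.14, 3.14].

## Interface

Orientations are given as [roll, pitch, yaw] about the fixed x, y, z axes, in that order (R = Rz(yaw) Ry(pitch) Rx(roll)).
In Python, from cell import env, optics gives the robot as it stands.
- The arm moves only by the tool step_arm, never from a script. Its argument "moves" is a list of rows, each an object of numbers: "tx", "ty", "tz": the shift along the tool's x, y, z in mm; "roll": the turn about the tool's z in rad. In form: [{"tx": .., "ty": .., "tz": .., "roll": ..}, ...]. A call has 1 to 12 rows; each row is the pose to reach, as a shift and turn from the pose commanded when the call began, along the tool's axes at that moment; what a row does not reach only later rows make up. A row lasts 1/12 s, in which the tool goes at most 41.7 mm and 7.16 degrees, less where a joint would pass 70% of its speed; a pose out of reach is approached as far as the arm can. A call with a gripper value outside its range is refused whole. "grip" is the finger opening in mm, from 0 to 95.1, set as the call begins (left out, the last holds). The fingers move at their own pace and stop on an object; the grip force is fixed at half the most. Time passes only in rows, so rows that repeat a pose let the fingers close. It gives the time, the measured TCP pose, the force, the opening and the grip force at its end, in the units of the state.
- env.state(): the state, without advancing time (a new reading comes with each control period).
- optics.read_camera(name): name is "side" or "top" or "wrist"; returns a dict with "pixels" (480x640x3 uint8, blue, green, red), "mtx" (3x3 intrinsics, pixels), "dist" ([k1, k2, p1, p2, k3] as OpenCV has them; the pictures are not rectified), "view" (4x4, takes a point from world to camera coordinates). Camera axes: x right, y down, z forward; pixel columns grow to the right and rows downward; lengths in mm; the calibration is good to about 2 mm. A picture is of the moment at which its call begins. There is no depth.
- env.job_done(): hands the job in; it is judged then, once.
The state is a dict: "t": time; "joints": joint angles; "qvel": joint speeds; "tau": joint torques, N m; "eef_pos": TCP position; "tcp_rot": TCP orientation; "ft_force": force on the tool from outside, world axes, zero at the start; "moment": the same for the moment, N m; "opening": opening from 0.0 (shut) to 1.0 (fully open); "grip_force": force on a finger pad.
Only numpy, scipy, OpenCV 4.12 (cv2) and the standard library are available. Lean on these libraries where they do the work, as an engineer would, in place of code of your own. Each camera call takes 0.05 s, during which the arm holds its last target. There are 200 camera calls.

## Working session

There is one attempt and no reset: what is moved stays moved. The work goes in short steps, Python scripts to look and compute and a tool call to move; the robot and the scene stay as the last step left them, time stands still between calls to the robot, and variables do not carry over. Pictures are saved under pics/ and viewed, at most 10 in all, crops included, and the job is handed in when it is done.

Besides the shell and the picture viewer there is one more tool, called after "Emit:" as name(argument=value, ...) on one line, values as JSON. step_arm: Moves the arm, as the interface text tells. Its arguments: {"type":"object","properties":{"moves":{"type":"array"},"grip":{"type":"number"}},"required":["moves"]}

```bash
mkdir -p pics
cat > h.py <<'E'
import cv2, numpy as np
from cell import env, optics
def snap(n,f):
    c=optics.read_camera(n); cv2.imwrite('pics/'+f,c['pixels']); np.savez('pics/'+f+'.npz',**{k:np.array(c[k]) for k in('pixels','mtx','dist','view')}); return c
def load(f): return np.load('pics/'+f+'.npz')
def toworld(c,px,z):
    n=cv2.undistortPoints(np.array(px,float).reshape(-1,1,2),c['mtx'],c['dist'])[:,0]
    R=c['view'][:3,:3];t=c['view'][:3,3]
    o=-R.T@t; d=np.c_[n,np.ones(len(n))]@R
    return o+d*((z-o[2])/d[:,2])[:,None]
def topix(c,P):
    V=c['view'];return cv2.projectPoints(np.array(P,float).reshape(-1,1,3),cv2.Rodrigues(V[:3,:3])[0],V[:3,3],c['mtx'],c['dist'])[0][:,0]
E
python3 - <<'E'
from h import *
snap('top','top0.png');snap('side','side0.png')
s=env.state();print(s['t'],s['eef_pos'],s['tcp_rot'],s['opening'])
E
```

```text
0.1 [196.34076308 593.14147614 232.89665844] [-3.14056971e+00 -1.18707628e-04  2.82187332e+00] 1.0042670670405591
```

View pics/top0.png

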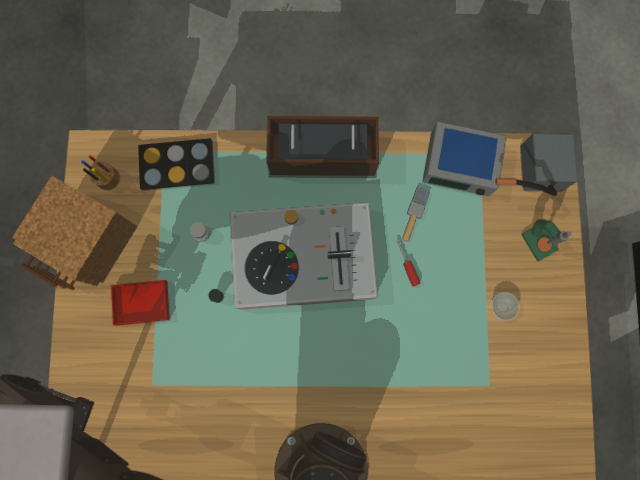

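The top view shows the desk at about (232–376, 205–307), the dial near (271,268) and the fader near (340,254). I'll enlarge it.

Run:
```python
from h import *
c=load('top0.png');cv2.imwrite('pics/c0.png',cv2.resize(c['pixels'][195:315,225:385],None,fx=5,fy=5,interpolation=cv2.INTER_CUBIC))
```

```text
(no output)
```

View pics/c0.png

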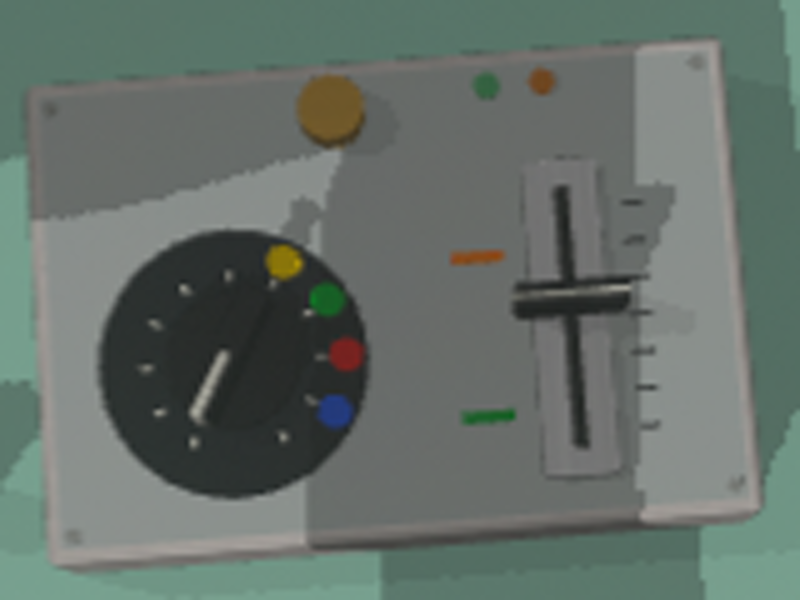

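Run:
```python
from h import *
from scipy.optimize import least_squares
c=load('top0.png')
f=lambda L:[((u+.5)/5-.5+225,(v+.5)/5-.5+195) for u,v in L]
W=np.r_[toworld(c,f([(28,88),(718,40),(760,512),(55,563)]),80),toworld(c,f([(285,262),(327,299),(346,354),(335,411)]),82)][:,:2]
cor=np.array([(130,190),(130,-190),(-130,-190),(-130,190)],float)
def mod(p):
    R=np.array([[np.cos(p[2]),-np.sin(p[2])],[np.sin(p[2]),np.cos(p[2])]])
    dots=[(-30+60*np.cos(a),85+60*np.sin(a)) for a in [np.radians(150)-k*np.pi/6+0 for k in (6,7,8,9)]]
    dots=[(-30+60*np.cos(a),85+60*np.sin(a)) for a in [np.radians(150)-t for t in (3.1416,3.665,4.189,4.712)]]
    return np.r_[cor,dots]@R.T+p[:2]
r=least_squares(lambda p:(mod(p)-W).ravel(),[600,0,0]);p=r.x;print(p,r.fun.reshape(-1,2).round(1))
R=np.array([[np.cos(p[2]),-np.sin(p[2])],[np.sin(p[2]),np.cos(p[2])]])
loc=lambda px,z:(toworld(c,f(px),z)[:,:2]-p[:2])@R
print('axis',R@[-30,85]+p[:2])
print('green,orange',loc([(488,416),(477,257)],80))
print('fader line',loc([(520,297),(628,290)],133))
q=loc([(224,354),(197,415)],130);d=q[1]-q[0];print('pointer',q,np.degrees(np.arctan2(d[1],d[0])))
print('axis from tip', np.degrees(np.arctan2(*(q[1]-[-30,85])[::-1])))
```

```text
[5.71624789e+02 5.08503409e+01 7.78678290e-02] [[ 2.   2.7]
 [ 2.7 -2.9]
 [-0.7 -3.4]
 [-1.8  4.6]
 [-0.4  0.3]
 [-0.7 -0.6]
 [-0.5 -0.5]
 [-0.6 -0.3]]
axis [535.1036156  133.25910173]
green,orange [[-67.69795999 -47.29496728]
 [ 17.89822018 -47.72013182]]
fader line [[ -13.40704488  -67.48602675]
 [ -13.82574946 -123.27995588]]
pointer [[-31.43669635  86.34174055]
 [-61.86972831 101.96985371]] 152.8183823936523
axis from tip 151.96578657500612
```

View pics/side0.png

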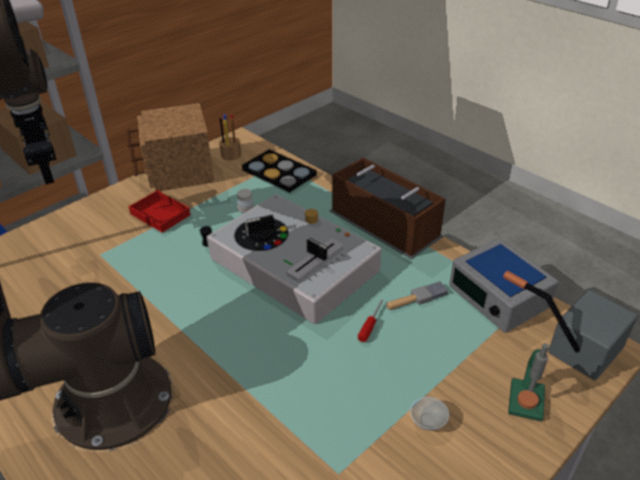

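```bash
cat >> h.py <<'E'
def delta(x,y,z,yaw):
    from scipy.spatial.transform import Rotation as R
    s=env.state();r=R.from_euler('xyz',s['tcp_rot']);d=r.inv().apply(np.array([x,y,z])-s['eef_pos'])
    roll=(s['tcp_rot'][2]-yaw+np.pi)%(2*np.pi)-np.pi
    print('t%.2f'%s['t'],'tcp',s['eef_pos'].round(1),'yaw %.3f'%s['tcp_rot'][2],'move',d.round(1),'roll %.3f'%roll,'j6 %.2f'%s['joints'][5],'op %.1f'%(s['opening']*95),'F',np.round(s['ft_force'],1))
DY=0.0779
E
python3 -c "
from h import *
delta(535.5,133.4,215,np.radians(150)+DY)"
```

```text
t0.10 tcp [196.3 593.1 232.9] yaw 2.822 move [-466.5 -329.8   18.2] roll 0.126 j6 -0.11 op 95.4 F [-0.1 -0.1 -0.2]
```

Emit:
step_arm(moves=[{"tx": -30, "ty": -21, "tz": 1, "roll": 0.01}, {"tx": -60, "ty": -42, "tz": 2, "roll": 0.02}, {"tx": -90, "ty": -64, "tz": 3, "roll": 0.03}, {"tx": -120, "ty": -85, "tz": 4, "roll": 0.03}, {"tx": -150, "ty": -106, "tz": 6, "roll": 0.04}, {"tx": -180, "ty": -127, "tz": 7, "roll": 0.05}, {"tx": -210, "ty": -148, "tz": 8, "roll": 0.06}, {"tx": -240, "ty": -170, "tz": 9, "roll": 0.07}, {"tx": -270, "ty": -191, "tz": 10, "roll": 0.08}, {"tx": -300, "ty": -212, "tz": 12, "roll": 0.08}, {"tx": -330, "ty": -233, "tz": 13, "roll": 0.09}, {"tx": -360, "ty": -254, "tz": 14, "roll": 0.1}])

```text
t: 1.1
eef_pos: [459.0, 237.4, 219.2]
tcp_rot: [-3.141, -0.0, 2.721]
ft_force: [1.0, 0.4, 0.3]
opening: 0.996
grip_force: 0.0
```

Emit:
step_arm(moves=[{"tx": -30, "ty": -21, "tz": 1, "roll": 0.01}, {"tx": -60, "ty": -42, "tz": 2, "roll": 0.02}, {"tx": -85, "ty": -60, "tz": 3, "roll": 0.026}, {"tx": -100, "ty": -70, "tz": 4, "roll": 0.026}, {"tx": -106, "ty": -76, "tz": 4, "roll": 0.026}, {"tx": -106, "ty": -76, "tz": 4, "roll": 0.026}, {"tx": -106, "ty": -76, "tz": 4, "roll": 0.026}, {"tx": -106, "ty": -76, "tz": 4, "roll": 0.026}])

```text
t: 1.77
eef_pos: [523.5, 127.4, 215.5]
tcp_rot: [3.141, -0.0, 2.697]
ft_force: [0.5, -0.1, 0.6]
opening: 0.999
grip_force: 0.0
```

```bash
python3 -c "
from h import *
delta(535.5,133.4,116,np.radians(150)+DY)
snap('wrist','w1.png')"
```

```text
t1.77 tcp [523.5 127.4 215.5] yaw 2.697 move [-8.3 10.5 99.5] roll 0.001 j6 -1.01 op 94.9 F [ 0.5 -0.1  0.6]
```

View pics/w1.png

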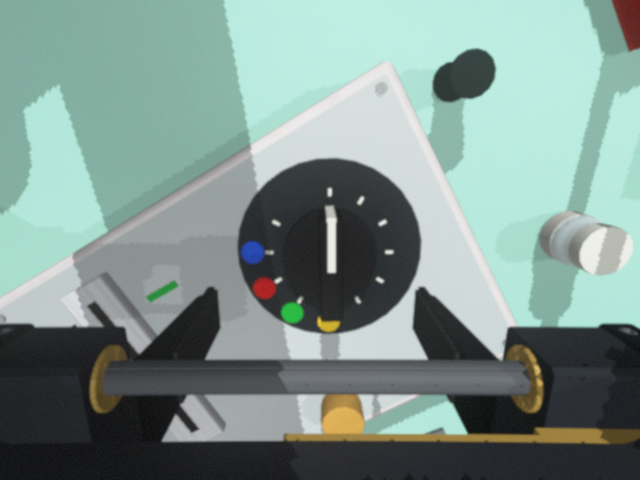

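The wrist view shows the bar upright in the picture, with its stripe from the axis (331,272) to the tip (331,211). The dots are at blue (252,253), red (264,288), green (292,313) and yellow (328,324). Next I compute the axis from these.

```bash
python3 -c "
from h import *
c=load('w1.png')
print(toworld(c,[(331,272),(331,208)],130))
print(toworld(c,[(252,253),(264,288),(292,313)],82))
print(topix(c,[(535.5,133.4,130),(535.5,133.4,82)]))
W=toworld(c,[(157,291)],80)[0,:2]-[571.6,50.85]
R=np.array([[np.cos(DY),-np.sin(DY)],[np.sin(DY),np.cos(DY)]]);print(W@R)
for k,a in enumerate((-60,-90,-120)): a=np.radians(a)+DY;print(np.array([535.5,133.4])+60*np.array([np.cos(a),np.sin(a)]))
"
```

```text
[[531.66803484 134.54699052 130.        ]
 [492.90843945 152.49258675 130.        ]]
[[507.47097701  79.65163456  82.        ]
 [537.60757177  74.39907388  82.        ]
 [567.05680346  84.85715913  82.        ]]
[[331.85966946 277.60989327]
 [329.44623663 255.64820898]]
[-72.48463662 -50.67334486]
[569.4527299   83.93069505]
[540.16927414  73.58196025]
[509.63469015  79.2614209 ]
```

Emit:
step_arm(moves=[{"tx": -4, "ty": 6, "tz": 0}, {"tx": -7, "ty": 10.4, "tz": 0}, {"tx": -7, "ty": 10.4, "tz": 20}, {"tx": -7, "ty": 10.4, "tz": 40}, {"tx": -7, "ty": 10.4, "tz": 60}, {"tx": -7, "ty": 10.4, "tz": 75}, {"tx": -7, "ty": 10.4, "tz": 88}, {"tx": -7, "ty": 10.4, "tz": 96}, {"tx": -7, "ty": 10.4, "tz": 99}, {"tx": -7, "ty": 10.4, "tz": 99}, {"tx": -7, "ty": 10.4, "tz": 99}])

```text
validation failed for argument at $.mo...
```

Emit:
step_arm(moves=[{"tx": 0}, {"tx": 0}, {"tx": 0}, {"tx": 0}, {"tx": 0}, {"tx": 0}, {"tx": 0}, {"tx": 0}, {"tx": 0}, {"tx": 0}], grip=0)

```text
validation failed for argument at $.mo...
```

Emit:
step_arm(moves=[{"tx": -4, "ty": 6, "tz": 0, "roll": 0}, {"tx": -7, "ty": 10.4, "tz": 0, "roll": 0}, {"tx": -7, "ty": 10.4, "tz": 20, "roll": 0}, {"tx": -7, "ty": 10.4, "tz": 40, "roll": 0}, {"tx": -7, "ty": 10.4, "tz": 60, "roll": 0}, {"tx": -7, "ty": 10.4, "tz": 75, "roll": 0}, {"tx": -7, "ty": 10.4, "tz": 88, "roll": 0}, {"tx": -7, "ty": 10.4, "tz": 96, "roll": 0}, {"tx": -7, "ty": 10.4, "tz": 99, "roll": 0}, {"tx": -7, "ty": 10.4, "tz": 99, "roll": 0}, {"tx": -7, "ty": 10.4, "tz": 99, "roll": 0}, {"tx": -7, "ty": 10.4, "tz": 99, "roll": 0}])

```text
t: 2.82
eef_pos: [535.4, 133.0, 117.2]
tcp_rot: [3.141, 0.001, 2.696]
ft_force: [0.0, 0.8, -0.1]
opening: 0.999
grip_force: 0.0
```

Emit:
step_arm(moves=[{"tx": 0, "ty": 0, "tz": 0, "roll": 0}, {"tx": 0, "ty": 0, "tz": 0, "roll": 0}, {"tx": 0, "ty": 0, "tz": 0, "roll": 0}, {"tx": 0, "ty": 0, "tz": 0, "roll": 0}, {"tx": 0, "ty": 0, "tz": 0, "roll": 0}, {"tx": 0, "ty": 0, "tz": 0, "roll": 0}, {"tx": 0, "ty": 0, "tz": 0, "roll": 0}, {"tx": 0, "ty": 0, "tz": 0, "roll": 0}, {"tx": 0, "ty": 0, "tz": 0, "roll": 0}, {"tx": 0, "ty": 0, "tz": 0, "roll": 0}], grip=0)

```text
t: 3.65
eef_pos: [535.0, 132.8, 116.4]
tcp_rot: [3.142, -0.0, 2.696]
ft_force: [0.2, -0.4, -0.1]
opening: 0.355
grip_force: 0.0
```

Emit:
step_arm(moves=[{"tx": 0, "ty": 0, "tz": 0, "roll": 0}, {"tx": 0, "ty": 0, "tz": 0, "roll": 0}, {"tx": 0, "ty": 0, "tz": 0, "roll": 0}, {"tx": 0, "ty": 0, "tz": 0, "roll": 0}, {"tx": 0, "ty": 0, "tz": 0, "roll": 0}, {"tx": 0, "ty": 0, "tz": 0, "roll": 0}])

```text
t: 4.15
eef_pos: [535.1, 133.0, 116.5]
tcp_rot: [3.141, 0.0, 2.696]
ft_force: [1.3, 3.1, -1.3]
opening: 0.165
grip_force: 30.0
```

Emit:
step_arm(moves=[{"tx": 0, "ty": 0, "tz": 0, "roll": 0.08}, {"tx": 0, "ty": 0, "tz": 0, "roll": 0.16}, {"tx": 0, "ty": 0, "tz": 0, "roll": 0.24}, {"tx": 0, "ty": 0, "tz": 0, "roll": 0.32}, {"tx": 0, "ty": 0, "tz": 0, "roll": 0.4}, {"tx": 0, "ty": 0, "tz": 0, "roll": 0.48}, {"tx": 0, "ty": 0, "tz": 0, "roll": 0.524}, {"tx": 0, "ty": 0, "tz": 0, "roll": 0.524}])

```text
t: 4.82
eef_pos: [534.6, 132.4, 116.4]
tcp_rot: [-3.141, -0.0, 2.17]
ft_force: [-2.3, -3.1, 1.7]
opening: 0.167
grip_force: 30.0
```

```bash
python3 -c "
from h import *
delta(535,133,116,np.radians(120)+DY);print(env.state()['moment'],env.state()['grip_force'])"
```

```text
t4.82 tcp [534.6 132.4 116.4] yaw 2.170 move [0.3 0.7 0.4] roll -0.002 j6 -0.48 op 15.8 F [-2.3 -3.1  1.7]
[-0.50444279  0.38446236 -0.00880628] 29.96783673763275
```

Good, the forces are low. I'll turn three more detents (1.571 rad).

Emit:
step_arm(moves=[{"tx": 0, "ty": 0, "tz": 0, "roll": 0.08}, {"tx": 0, "ty": 0, "tz": 0, "roll": 0.16}, {"tx": 0, "ty": 0, "tz": 0, "roll": 0.24}, {"tx": 0, "ty": 0, "tz": 0, "roll": 0.32}, {"tx": 0, "ty": 0, "tz": 0, "roll": 0.4}, {"tx": 0, "ty": 0, "tz": 0, "roll": 0.48}, {"tx": 0, "ty": 0, "tz": 0, "roll": 0.56}, {"tx": 0, "ty": 0, "tz": 0, "roll": 0.64}, {"tx": 0, "ty": 0, "tz": 0, "roll": 0.72}, {"tx": 0, "ty": 0, "tz": 0, "roll": 0.8}, {"tx": 0, "ty": 0, "tz": 0, "roll": 0.88}, {"tx": 0, "ty": 0, "tz": 0, "roll": 0.96}])

```text
t: 5.82
eef_pos: [533.2, 132.3, 116.4]
tcp_rot: [-3.138, 0.002, 1.21]
ft_force: [-8.7, -2.7, 6.3]
opening: 0.165
grip_force: 30.0
```

Emit:
step_arm(moves=[{"tx": 0, "ty": 0, "tz": 0, "roll": 0.08}, {"tx": 0, "ty": 0, "tz": 0, "roll": 0.16}, {"tx": 0, "ty": 0, "tz": 0, "roll": 0.24}, {"tx": 0, "ty": 0, "tz": 0, "roll": 0.32}, {"tx": 0, "ty": 0, "tz": 0, "roll": 0.4}, {"tx": 0, "ty": 0, "tz": 0, "roll": 0.48}, {"tx": 0, "ty": 0, "tz": 0, "roll": 0.56}, {"tx": 0, "ty": 0, "tz": 0, "roll": 0.61}, {"tx": 0, "ty": 0, "tz": 0, "roll": 0.61}, {"tx": 0, "ty": 0, "tz": 0, "roll": 0.61}, {"tx": 0, "ty": 0, "tz": 0, "roll": 0.61}])

```text
t: 6.73
eef_pos: [532.6, 132.8, 116.4]
tcp_rot: [-3.139, 0.005, 0.604]
ft_force: [-13.1, 0.1, 8.7]
opening: 0.166
grip_force: 30.0
```

Emit:
step_arm(moves=[{"tx": 0, "ty": 0, "tz": 0, "roll": 0}, {"tx": 0, "ty": 0, "tz": 0, "roll": 0}, {"tx": 0, "ty": 0, "tz": 0, "roll": 0}, {"tx": 0, "ty": 0, "tz": 0, "roll": 0}, {"tx": 0, "ty": 0, "tz": 0, "roll": 0}, {"tx": 0, "ty": 0, "tz": 0, "roll": 0}, {"tx": 0, "ty": 0, "tz": 0, "roll": 0}, {"tx": 0, "ty": 0, "tz": 0, "roll": 0}], grip=70)

```text
t: 7.4
eef_pos: [535.0, 132.8, 116.4]
tcp_rot: [-3.142, -0.0, 0.602]
ft_force: [0.7, 0.8, 0.2]
opening: 0.667
grip_force: 0.0
```

Emit:
step_arm(moves=[{"tx": 0, "ty": 0, "tz": -20, "roll": 0}, {"tx": 0, "ty": 0, "tz": -50, "roll": 0}, {"tx": 0, "ty": 0, "tz": -80, "roll": 0}, {"tx": 0, "ty": 0, "tz": -80, "roll": 0}])

```text
t: 7.73
eef_pos: [536.8, 133.1, 201.4]
tcp_rot: [3.138, -0.007, 0.602]
ft_force: [-0.1, -0.6, 1.2]
opening: 0.735
grip_force: 0.0
```

```bash
python3 -c "
from h import *
delta(535,133,116,np.radians(30)+DY)
snap('wrist','w2.png')"
```

```text
t7.73 tcp [536.8 133.1 201.4] yaw 0.602 move [-2.1 -1.2 85.4] roll 0.000 j6 1.09 op 69.8 F [-0.1 -0.6  1.2]
```

View pics/w2.png

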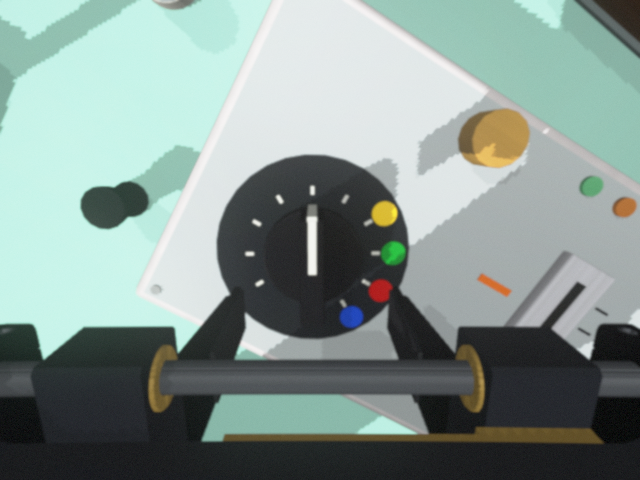

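The dial turned exactly four detents: its pointer is at the top (312,207), with green at (393,254), 90° further clockwise. The side load during the turn shows the true axis about 2.4 mm lower in x, so I'll correct for that. I'll turn the wrist back half a turn and regrasp.

Emit:
step_arm(moves=[{"tx": 0, "ty": 0, "tz": 0, "roll": -0.12}, {"tx": 0, "ty": 0, "tz": 0, "roll": -0.24}, {"tx": 0, "ty": 0, "tz": 0, "roll": -0.36}, {"tx": 0, "ty": 0, "tz": 0, "roll": -0.48}, {"tx": 0, "ty": 0, "tz": 0, "roll": -0.6}, {"tx": 0, "ty": 0, "tz": 0, "roll": -0.72}, {"tx": 0, "ty": 0, "tz": 0, "roll": -0.84}, {"tx": 0, "ty": 0, "tz": 0, "roll": -0.96}, {"tx": 0, "ty": 0, "tz": 0, "roll": -1.08}, {"tx": 0, "ty": 0, "tz": 0, "roll": -1.2}, {"tx": 0, "ty": 0, "tz": 0, "roll": -1.32}, {"tx": 0, "ty": 0, "tz": 0, "roll": -1.44}])

```text
t: 8.78
eef_pos: [534.6, 132.7, 195.3]
tcp_rot: [-3.14, -0.001, 2.048]
ft_force: [-0.3, -0.4, 0.7]
opening: 0.737
grip_force: 0.0
```

Emit:
step_arm(moves=[{"tx": 0, "ty": 0, "tz": 0, "roll": -0.12}, {"tx": 0, "ty": 0, "tz": 0, "roll": -0.24}, {"tx": 0, "ty": 0, "tz": 0, "roll": -0.36}, {"tx": 0, "ty": 0, "tz": 0, "roll": -0.48}, {"tx": 0, "ty": 0, "tz": 0, "roll": -0.6}, {"tx": 0, "ty": 0, "tz": 0, "roll": -0.72}, {"tx": 0, "ty": 0, "tz": 0, "roll": -0.84}, {"tx": 0, "ty": 0, "tz": 0, "roll": -0.96}, {"tx": 0, "ty": 0, "tz": 0, "roll": -1.08}, {"tx": 0, "ty": 0, "tz": 0, "roll": -1.2}, {"tx": 0, "ty": 0, "tz": 0, "roll": -1.32}, {"tx": 0, "ty": 0, "tz": 0, "roll": -1.44}])

```text
t: 9.78
eef_pos: [534.6, 132.7, 195.3]
tcp_rot: [3.141, -0.001, -2.795]
ft_force: [0.0, 0.8, 0.5]
opening: 0.733
grip_force: 0.0
```

Emit:
step_arm(moves=[{"tx": 0, "ty": 0, "tz": 0, "roll": -0.12}, {"tx": 0, "ty": 0, "tz": 0, "roll": -0.24}, {"tx": 0, "ty": 0, "tz": 0, "roll": -0.262}, {"tx": 0, "ty": 0, "tz": 0, "roll": -0.262}, {"tx": 0, "ty": 0, "tz": 0, "roll": -0.262}, {"tx": 0, "ty": 0, "tz": 0, "roll": -0.262}])

```text
t: 10.28
eef_pos: [534.9, 132.8, 196.1]
tcp_rot: [3.141, -0.0, -2.542]
ft_force: [-0.1, 0.1, 0.9]
opening: 0.737
grip_force: 0.0
```

```bash
python3 -c "
from h import *
delta(532.8,133.2,116,np.radians(30)+DY+np.pi)"
```

```text
t10.28 tcp [534.9 132.8 196.1] yaw -2.542 move [ 1.5  1.5 80.1] roll -0.002 j6 -2.05 op 70.0 F [-0.1  0.1  0.9]
```

Emit:
step_arm(moves=[{"tx": 1.5, "ty": 1.5, "tz": 10, "roll": 0}, {"tx": 1.5, "ty": 1.5, "tz": 30, "roll": 0}, {"tx": 1.5, "ty": 1.5, "tz": 50, "roll": 0}, {"tx": 1.5, "ty": 1.5, "tz": 65, "roll": 0}, {"tx": 1.5, "ty": 1.5, "tz": 75, "roll": 0}, {"tx": 1.5, "ty": 1.5, "tz": 79.5, "roll": 0}, {"tx": 1.5, "ty": 1.5, "tz": 79.5, "roll": 0}, {"tx": 1.5, "ty": 1.5, "tz": 79.5, "roll": 0}])

```text
t: 10.95
eef_pos: [533.2, 133.2, 117.3]
tcp_rot: [-3.141, 0.0, -2.54]
ft_force: [0.2, 0.5, -1.2]
opening: 0.736
grip_force: 0.0
```

Emit:
step_arm(moves=[{"tx": 0, "ty": 0, "tz": 0, "roll": 0}, {"tx": 0, "ty": 0, "tz": 0, "roll": 0}, {"tx": 0, "ty": 0, "tz": 0, "roll": 0}, {"tx": 0, "ty": 0, "tz": 0, "roll": 0}, {"tx": 0, "ty": 0, "tz": 0, "roll": 0}, {"tx": 0, "ty": 0, "tz": 0, "roll": 0}, {"tx": 0, "ty": 0, "tz": 0, "roll": 0}, {"tx": 0, "ty": 0, "tz": 0, "roll": 0}, {"tx": 0, "ty": 0, "tz": 0, "roll": 0}, {"tx": 0, "ty": 0, "tz": 0, "roll": 0}, {"tx": 0, "ty": 0, "tz": 0, "roll": 0}, {"tx": 0, "ty": 0, "tz": 0, "roll": 0}], grip=0)

```text
t: 11.95
eef_pos: [532.9, 133.2, 116.9]
tcp_rot: [3.141, -0.0, -2.539]
ft_force: [0.3, 0.6, -0.0]
opening: 0.169
grip_force: 30.0
```

Emit:
step_arm(moves=[{"tx": 0, "ty": 0, "tz": 0, "roll": 0.08}, {"tx": 0, "ty": 0, "tz": 0, "roll": 0.16}, {"tx": 0, "ty": 0, "tz": 0, "roll": 0.24}, {"tx": 0, "ty": 0, "tz": 0, "roll": 0.32}, {"tx": 0, "ty": 0, "tz": 0, "roll": 0.4}, {"tx": 0, "ty": 0, "tz": 0, "roll": 0.48}, {"tx": 0, "ty": 0, "tz": 0, "roll": 0.56}, {"tx": 0, "ty": 0, "tz": 0, "roll": 0.64}, {"tx": 0, "ty": 0, "tz": 0, "roll": 0.72}, {"tx": 0, "ty": 0, "tz": 0, "roll": 0.8}, {"tx": 0, "ty": 0, "tz": 0, "roll": 0.88}, {"tx": 0, "ty": 0, "tz": 0, "roll": 0.96}])

```text
t: 12.95
eef_pos: [532.8, 134.0, 116.9]
tcp_rot: [3.14, -0.0, 2.78]
ft_force: [-1.8, 7.6, 0.3]
opening: 0.164
grip_force: 30.0
```

Emit:
step_arm(moves=[{"tx": 0, "ty": 0, "tz": 0, "roll": 0.08}, {"tx": 0, "ty": 0, "tz": 0, "roll": 0.16}, {"tx": 0, "ty": 0, "tz": 0, "roll": 0.24}, {"tx": 0, "ty": 0, "tz": 0, "roll": 0.32}, {"tx": 0, "ty": 0, "tz": 0, "roll": 0.4}, {"tx": 0, "ty": 0, "tz": 0, "roll": 0.48}, {"tx": 0, "ty": 0, "tz": 0, "roll": 0.56}, {"tx": 0, "ty": 0, "tz": 0, "roll": 0.61}, {"tx": 0, "ty": 0, "tz": 0, "roll": 0.61}, {"tx": 0, "ty": 0, "tz": 0, "roll": 0.61}, {"tx": 0, "ty": 0, "tz": 0, "roll": 0.61}])

```text
t: 13.87
eef_pos: [533.1, 134.3, 116.9]
tcp_rot: [3.14, -0.001, 2.173]
ft_force: [1.0, 10.4, -1.4]
opening: 0.169
grip_force: 30.0
```

Emit:
step_arm(moves=[{"tx": 0, "ty": 0, "tz": 0, "roll": 0}, {"tx": 0, "ty": 0, "tz": 0, "roll": 0}, {"tx": 0, "ty": 0, "tz": 0, "roll": 0}, {"tx": 0, "ty": 0, "tz": 0, "roll": 0}, {"tx": 0, "ty": 0, "tz": 0, "roll": 0}, {"tx": 0, "ty": 0, "tz": 0, "roll": 0}, {"tx": 0, "ty": 0, "tz": 0, "roll": 0}, {"tx": 0, "ty": 0, "tz": 0, "roll": 0}], grip=60)

```text
t: 14.53
eef_pos: [532.9, 133.1, 117.0]
tcp_rot: [3.141, 0.0, 2.174]
ft_force: [-0.5, -0.8, 0.4]
opening: 0.621
grip_force: 0.0
```

Emit:
step_arm(moves=[{"tx": 0, "ty": 0, "tz": -20, "roll": 0}, {"tx": 0, "ty": 0, "tz": -50, "roll": 0}, {"tx": 0, "ty": 0, "tz": -80, "roll": 0}, {"tx": 0, "ty": 0, "tz": -95, "roll": 0}, {"tx": 0, "ty": 0, "tz": -95, "roll": 0}, {"tx": 0, "ty": 0, "tz": -95, "roll": 0}])

```text
t: 15.03
eef_pos: [533.0, 133.2, 212.4]
tcp_rot: [3.14, 0.001, 2.174]
ft_force: [-0.7, -0.3, -0.0]
opening: 0.631
grip_force: 0.0
```

```bash
python3 -c "
from h import *
delta(535,133,116,np.radians(120)+DY)
snap('wrist','w3.png')"
```

```text
t15.03 tcp [533.  133.2 212.4] yaw 2.174 move [-1.3  1.4 96.4] roll 0.001 j6 -0.48 op 59.9 F [-0.7 -0.3 -0. ]
```

View pics/w3.png

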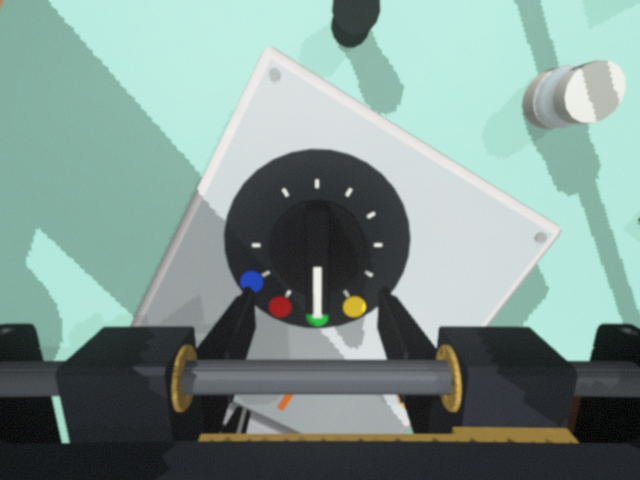

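The pointer rests on green (317,320). I'll go over to the fader.

```bash
python3 -c "
from h import *
R=np.array([[np.cos(DY),-np.sin(DY)],[np.sin(DY),np.cos(DY)]]);w=R@[-13.6,-95]+[569.4,51.7];print(w,R@[-54,0])
delta(w[0],w[1],212,np.pi/2+DY)"
```

```text
[563.23426172 -44.07026507] [-53.83623577  -4.20234673]
t15.08 tcp [532.5 133.1 211.4] yaw 2.174 move [-163.4  -75.2   -0.6] roll 0.525 j6 -0.48 op 59.8 F [0.6 0.1 0.2]
```

Emit:
step_arm(moves=[{"tx": -20, "ty": -9, "tz": 0, "roll": 0.06}, {"tx": -45, "ty": -21, "tz": 0, "roll": 0.13}, {"tx": -70, "ty": -32, "tz": 0, "roll": 0.2}, {"tx": -95, "ty": -44, "tz": 0, "roll": 0.3}, {"tx": -120, "ty": -55, "tz": 0, "roll": 0.4}, {"tx": -145, "ty": -67, "tz": 0, "roll": 0.5}, {"tx": -163.4, "ty": -75.2, "tz": 0, "roll": 0.525}, {"tx": -163.4, "ty": -75.2, "tz": 0, "roll": 0.525}, {"tx": -163.4, "ty": -75.2, "tz": 0, "roll": 0.525}, {"tx": -163.4, "ty": -75.2, "tz": 0, "roll": 0.525}, {"tx": -163.4, "ty": -75.2, "tz": 0, "roll": 0.525}])

```text
t: 16.0
eef_pos: [563.3, -43.1, 211.4]
tcp_rot: [-3.141, -0.0, 1.65]
ft_force: [0.1, -0.5, -0.3]
opening: 0.63
grip_force: 0.0
```

```bash
python3 -c "
from h import *
delta(563.2,-44.1,116.5,np.pi/2+DY)
snap('wrist','w4.png')"
```

```text
t16.00 tcp [563.3 -43.1 211.4] yaw 1.650 move [-1.  -0.1 94.9] roll 0.002 j6 -0.27 op 59.9 F [ 0.1 -0.5 -0.3]
```

View pics/w4.png

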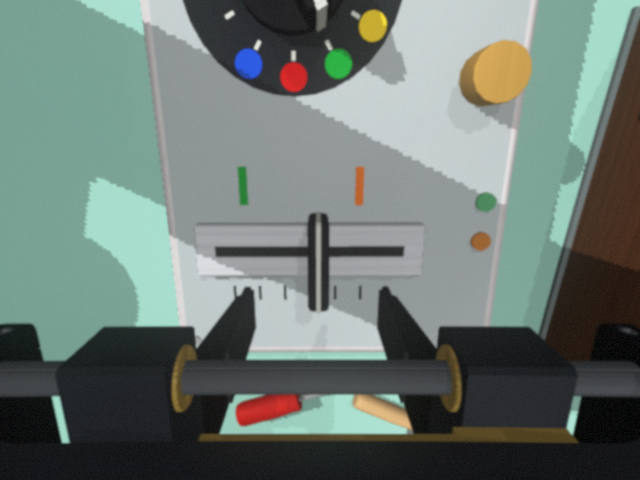

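The green line is at (242.5,186), the orange line at (360,186), and the fader's white line runs from (319,216) to (319,308).

```bash
python3 -c "
from h import *
c=load('w4.png')
R=np.array([[np.cos(DY),-np.sin(DY)],[np.sin(DY),np.cos(DY)]])
g=toworld(c,[(242.5,186),(360,186)],80)[:,:2];f=toworld(c,[(319,216),(319,308)],133)[:,:2]
print(f,f.mean(0)); print('deskframe',g@R,f@R,'track ends',toworld(c,[(216,251),(404,251)],92)[:,:2]@R)
print((g-f.mean(0))@R)
print('tcp',env.state()['eef_pos'][:2]@R)"
```

```text
[[561.49455834  -8.75646149]
 [566.52761082 -70.27461447]] [564.01108458 -39.51553798]
deskframe [[502.96681846 -41.10473638]
 [589.54567527 -40.92051466]] [[ 559.11029147  -52.4261064 ]
 [ 559.34066168 -114.14937343]] track ends [[483.04634088 -87.56518616]
 [622.44924856 -87.2570764 ]]
[[-56.25865811  42.18300354]
 [ 30.3201987   42.36722526]]
tcp [558.31868979 -86.746269  ]
```

Emit:
step_arm(moves=[{"tx": 2, "ty": 0.8, "tz": 20, "roll": 0}, {"tx": 2, "ty": 0.8, "tz": 45, "roll": 0}, {"tx": 2, "ty": 0.8, "tz": 65, "roll": 0}, {"tx": 2, "ty": 0.8, "tz": 80, "roll": 0}, {"tx": 2, "ty": 0.8, "tz": 90, "roll": 0}, {"tx": 2, "ty": 0.8, "tz": 94.5, "roll": 0}, {"tx": 2, "ty": 0.8, "tz": 94.5, "roll": 0}, {"tx": 2, "ty": 0.8, "tz": 94.5, "roll": 0}])

```text
t: 16.72
eef_pos: [564.6, -41.8, 118.0]
tcp_rot: [3.141, 0.0, 1.649]
ft_force: [-1.0, -0.4, 0.7]
opening: 0.632
grip_force: 0.0
```

Emit:
step_arm(moves=[{"tx": 0, "ty": 0, "tz": 0, "roll": 0}, {"tx": 0, "ty": 0, "tz": 0, "roll": 0}, {"tx": 0, "ty": 0, "tz": 0, "roll": 0}, {"tx": 0, "ty": 0, "tz": 0, "roll": 0}, {"tx": 0, "ty": 0, "tz": 0, "roll": 0}, {"tx": 0, "ty": 0, "tz": 0, "roll": 0}, {"tx": 0, "ty": 0, "tz": 0, "roll": 0}, {"tx": 0, "ty": 0, "tz": 0, "roll": 0}, {"tx": 0, "ty": 0, "tz": 0, "roll": 0}, {"tx": 0, "ty": 0, "tz": 0, "roll": 0}], grip=0)

```text
t: 17.55
eef_pos: [564.3, -42.0, 117.5]
tcp_rot: [3.141, 0.0, 1.649]
ft_force: [1.3, 1.1, 0.4]
opening: 0.145
grip_force: 30.0
```

```bash
python3 -c "
from h import *
s=env.state();print(s['eef_pos'],s['grip_force'],s['ft_force'])"
```

```text
[564.33008807 -41.98635613 117.45262553] 29.99708890914917 [1.26399176 1.05884024 0.43841208]
```

Gripped. Now I slide it −55 mm along the desk's x (tool y), then take a wrist picture while still gripping.

Emit:
step_arm(moves=[{"tx": 0, "ty": -4, "tz": 0, "roll": 0}, {"tx": 0, "ty": -10, "tz": 0, "roll": 0}, {"tx": 0, "ty": -17, "tz": 0, "roll": 0}, {"tx": 0, "ty": -24, "tz": 0, "roll": 0}, {"tx": 0, "ty": -31, "tz": 0, "roll": 0}, {"tx": 0, "ty": -38, "tz": 0, "roll": 0}, {"tx": 0, "ty": -45, "tz": 0, "roll": 0}, {"tx": 0, "ty": -51, "tz": 0, "roll": 0}, {"tx": 0, "ty": -55, "tz": 0, "roll": 0}, {"tx": 0, "ty": -55, "tz": 0, "roll": 0}, {"tx": 0, "ty": -55, "tz": 0, "roll": 0}, {"tx": 0, "ty": -55, "tz": 0, "roll": 0}])

```text
t: 18.55
eef_pos: [508.9, -46.4, 117.4]
tcp_rot: [-3.14, -0.0, 1.649]
ft_force: [-2.6, -5.4, 0.9]
opening: 0.144
grip_force: 30.0
```

```bash
python3 -c "
from h import *
delta(564,-42,117,np.pi/2+DY)
c=snap('wrist','w5.png')"
```

```text
t18.55 tcp [508.9 -46.4 117.4] yaw 1.649 move [ 0.1 55.3  0.3] roll 0.000 j6 -0.30 op 13.7 F [-2.6 -5.4  0.9]
```

View pics/w5.png

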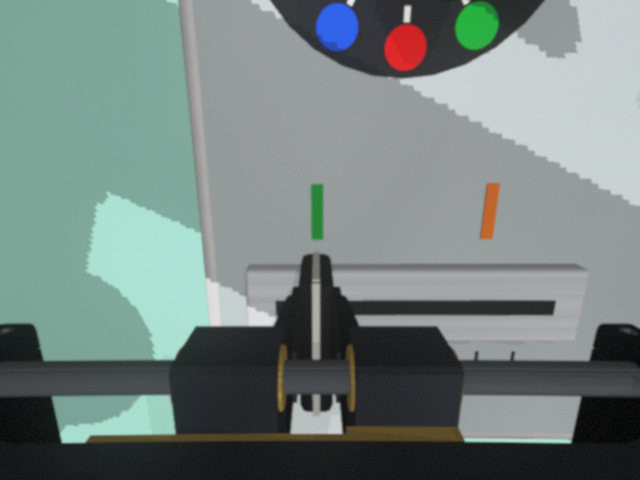

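The white line stands at column ≈316.5 and the green line at ≈317.5, nearly level. I'll measure it precisely.

```bash
python3 -c "
from h import *
c=load('w5.png');p=c['pixels'].astype(int)
R=np.array([[np.cos(DY),-np.sin(DY)],[np.sin(DY),np.cos(DY)]])
G=[];F=[]
for v in range(192,234,6):
    w=np.clip(p[v,300:335,1]-p[v,300:335,2]-25,0,None);G.append((300+(w*np.arange(35)).sum()/w.sum(),v))
for v in (275,290,300,310,320):
    w=np.clip(p[v,306:328].min(1)-90,0,None);F.append((306+(w*np.arange(22)).sum()/w.sum(),v))
print(np.round(G,1).tolist(),np.round(F,1).tolist(),c['mtx'][0,2])
g=toworld(c,G,80)[:,:2]@R;f=toworld(c,F,133)[:,:2]@R;print(g.round(1),f.round(1),g[:,0].mean()-f[:,0].mean())"
```

```text
[[316.6, 192.0], [316.7, 198.0], [316.8, 204.0], [316.8, 210.0], [316.8, 216.0], [316.8, 222.0], [316.8, 228.0]] [[315.6, 275.0], [315.6, 290.0], [315.6, 300.0], [315.6, 310.0], [315.6, 320.0]] 316.0237332180095
[[503.2 -31. ]
 [503.2 -33.9]
 [503.3 -36.9]
 [503.3 -40. ]
 [503.3 -43. ]
 [503.3 -46.1]
 [503.3 -49.2]] [[502.9 -54.7]
 [502.9 -60.9]
 [502.9 -65. ]
 [502.9 -69.3]
 [502.9 -73.6]] 0.3761618613058886
```

Level to within 0.4 mm. I'll release and lift.

Emit:
step_arm(moves=[{"tx": 0, "ty": 0, "tz": 0, "roll": 0}, {"tx": 0, "ty": 0, "tz": 0, "roll": 0}, {"tx": 0, "ty": 0, "tz": 0, "roll": 0}, {"tx": 0, "ty": 0, "tz": 0, "roll": 0}, {"tx": 0, "ty": 0, "tz": 0, "roll": 0}, {"tx": 0, "ty": 0, "tz": 0, "roll": 0}, {"tx": 0, "ty": 0, "tz": 0, "roll": 0}, {"tx": 0, "ty": 0, "tz": 0, "roll": 0}], grip=60)

```text
t: 19.27
eef_pos: [509.4, -46.2, 117.4]
tcp_rot: [3.142, -0.0, 1.649]
ft_force: [0.2, -0.3, 0.3]
opening: 0.611
grip_force: 0.0
```

Emit:
step_arm(moves=[{"tx": 0, "ty": 0, "tz": -10, "roll": 0}, {"tx": 0, "ty": 0, "tz": -30, "roll": 0}, {"tx": 0, "ty": 0, "tz": -55, "roll": 0}, {"tx": 0, "ty": 0, "tz": -80, "roll": 0}, {"tx": 0, "ty": 0, "tz": -100, "roll": 0}, {"tx": 0, "ty": 0, "tz": -110, "roll": 0}, {"tx": 0, "ty": 0, "tz": -110, "roll": 0}, {"tx": 0, "ty": 0, "tz": -110, "roll": 0}])

```text
t: 19.93
eef_pos: [509.3, -46.2, 227.4]
tcp_rot: [3.141, 0.0, 1.649]
ft_force: [-0.6, -0.8, -0.1]
opening: 0.633
grip_force: 0.0
```

```bash
python3 -c "
from h import *
delta(564,-42,117,np.pi/2+DY)
c=snap('wrist','w6.png')"
```

```text
t19.93 tcp [509.3 -46.2 227.4] yaw 1.649 move [ -0.   54.8 110.4] roll 0.000 j6 -0.30 op 60.1 F [-0.6 -0.8 -0.1]
```

View pics/w6.png

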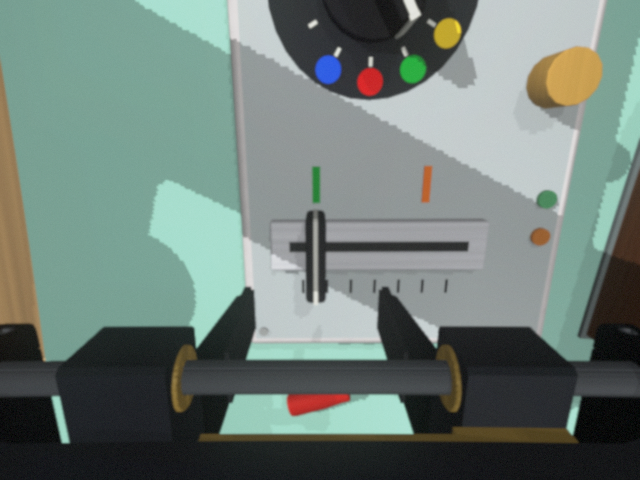

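The fader's line (316) is level with the green line (316), the pointer is still at the green dot, and the gripper is clear.

```bash
python3 -c "
from h import *
print(env.job_done())"
```

```text
the job is handed in; nothing more can be done
None
```

The selector's pointer rests at the green dot, the time fader is level with the green line (within about 0.4 mm by wrist camera), both are released, and the job was handed in at about 20 s.

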